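Find the loaded filter housing by its weight and put it away

TASK

Three blue filter housings lying on the bench look the same, but only one has its heavy steel cartridge inside. Feel their weights by lifting, set the loaded one down gently, not dropped, in the open drawer and shut the drawer fully against its stop. Leave the two empty housings lying where they were and do not disturb the other things.

Things in the scene. Friction and masses are not known exactly. Their poses are not given: they have to be found in the camera images.
- housing_a: closed blue filter housing lying on its side, 142 x 54 x 54 mm: round bowl (x -65 to 22 mm; thin steel nipple to -77 mm) and square head block (x 22 to 65 mm). Origin on the underside below its centre of mass; x along the axis to the square head, z up. All three look alike; the loaded one changes each time: empty 0.2 to 0.32 kg, loaded 0.57 to 0.78 kg.
- housing_b: closed blue filter housing lying on its side, 142 x 54 x 54 mm: round bowl (x -65 to 22 mm; thin steel nipple to -77 mm) and square head block (x 22 to 65 mm). Origin on the underside below its centre of mass; x along the axis to the square head, z up. All three look alike; the loaded one changes each time: empty 0.2 to 0.32 kg, loaded 0.57 to 0.78 kg.
- housing_c: closed blue filter housing lying on its side, 142 x 54 x 54 mm: round bowl (x -65 to 22 mm; thin steel nipple to -77 mm) and square head block (x 22 to 65 mm). Origin on the underside below its centre of mass; x along the axis to the square head, z up. All three look alike; the loaded one changes each time: empty 0.2 to 0.32 kg, loaded 0.57 to 0.78 kg.
- drawer_unit: fixed low grey cabinet, 300 mm deep (x), 240 mm wide (y), 110 mm high, with one drawer in its front, which faces the cabinet's -x. Origin on the bench below the middle of its front edge (drawer shut). A carton and a white tub stand on its rear half, up to 165 mm above the bench.
- drawer (a joint): drawer opening in m: 0 shut against its stop, up to 0.21 open; it slides out along the cabinet's -x and moves with about 1 to 3 N. It starts open.
- drawer_handle (a point): middle of the drawer's handle, a steel bar 120 mm long along y, 11 mm thick, 72 mm above the bench, 35 mm in front of the drawer's face; moves with the drawer. x points into the cabinet (the shutting direction).
- drawer_floor (a point): point on the drawer's inner floor (22 mm above the bench), midway across, at the inside of its front panel; x points to the drawer's rear, along the shutting direction. When open, the floor is uncovered for 170 to 190 mm along x (aim 85 mm along x) and 198 mm wide in y. Side walls end 88 mm, the front about 100 mm above the bench. Moves with the drawer.
- wrench: steel wrench, 190 mm long, lying flat; origin under its middle (leave alone)
- screwdriver: screwdriver, 200 mm long, lying flat; origin under its middle (leave alone)
- tin: open metal tin, 84 mm across, 60 mm high; origin under its centre (leave alone)
- tape: roll of pale tape, 90 mm across, 30 mm high, lying flat; origin under its centre (leave alone)
- carton: small cardboard carton 80 x 60 x 40 mm; origin under its centre (leave alone)
- seal: black rubber seal ring, 70 mm across, 8 mm high; origin under its centre (leave alone)

How it is judged:
By the outcome, as a careful person would: the job done as asked, in the order asked, and still so for the second after the job is handed in, with the robot touching nothing.
It also fails if it takes over 70 s, if anything falls off the work surface, if the arm or the gripper's body presses on something with over 40 N, if the wrist force passes 120 N, or if a joint passes its speed limit or range.

ROBOT

A 7-joint arm with a two-finger parallel gripper is mounted at the origin on the work surface. World frame = base frame: x ahead of the robot, y to its left, z up, the work surface at z = 0. Lengths are in mm, angles in rad, forces in N, time in s.
With the tool pointing down it reaches from about 425 to 950 mm from the base axis. Payload 16.7 kg.
Tool frame: the origin (TCP) lies at the very end of the fingers, on their centre line; the grasp point (between the pads) lies 19 mm behind it; z points along the fingers, y is the line along which they close (so a half turn about z gives the same grasp; the last joint's range is limited). The gripper opens to 94 mm and grips with 3 to 60 N. Pads are 16 mm wide; open, the fingers measure 119 mm over their backs; the gripper's body (75 mm by 177 mm) begins 78 mm behind the grasp point.
Start: joints at [-1.31, 0.426, 0.074, 1.606, -0.034, 1.111, -0.067], TCP at [268.937, 619.07, 205.467] pointing down, gripper open.
Joint ranges: [-2.85, 2.85], [-0.5, 2.14], [-1.23, 1.37], [0.21, 2.46], [-1.02, 4.16], [0.16, 2.05], [-2.73, 2.73]. Speed limits (rad/s): [1.89, 1.89, 2.39, 2.39, 3.01, 3.01, 3.01].

INTERFACE

Orientations are given as [roll, pitch, yaw] about the fixed x, y, z axes, in that order (R = Rz(yaw) Ry(pitch) Rx(roll)).
In Python, from station import manip gives the robot as it stands. The module is installed in compiled form; this text tells all that it offers. Calls block until the motion is done:
- manip.movep(position, orientation): joint-space move of the TCP to a pose.
- manip.line_to(position, orientation=None, velocity=150, contact_N=None): straight line of the TCP; orientation=None keeps the orientation; velocity is the mean speed in mm/s. With contact_N (N) it stops when the force on the tool has changed by that much, and returns True; else False.
- manip.goto_joints(angles): joint-space move.
- manip.ungrasp() and manip.grasp(grasp_force=None): open the fingers fully, or close them until they stop; grasp_force is the grip in N (None keeps the last).
- manip.wait(seconds).
- manip.ik(position, orientation): joint angles nearest the present ones, or None.
- manip.observe(): the state.
- manip.capture(name): name is "scene" or "side" or "wrist"; returns (picture, depth): 420x560x3 uint8, red, green, blue; 420x560 float32, mm along the optical axis (not along the pixel's ray), 0 where there is no reading.
- manip.get_calibration(name): a dict with "camera_matrix" (3x3 intrinsics, pixels), "distortion" ([k1, k2, p1, p2, k3] as OpenCV has them; the pictures are not rectified), "rvec" (rotation vector, rad) and "tvec" (3), from world to camera coordinates, as OpenCV has them. Camera axes: x right, y down, z forward; pixel columns grow to the right and rows downward; lengths in mm; the calibration is good to about 2 mm. A picture is of the moment at which its call begins: read the wrist's pose just before it. get_calibration takes no time and is no camera call; for the wrist camera it gives the pose at the moment of the call.
A pose or a line that the arm cannot do raises manip.Unreachable and nothing moves.
- manip.sign_off(): hands the job in; it is judged then, once.
The state is a dict: "time_s": time; "q": joint angles; "dq": joint speeds; "joint_efforts": joint torques, N m; "tool_pos": TCP position; "orientation": TCP orientation; "wrist_force": force on the tool from outside, world axes, zero at the start; "torque": the same for the moment, N m; "width": finger opening in mm; "grasp_force": force on a finger pad.
Only numpy, scipy, OpenCV 4.12 (cv2) and the standard library are available. Lean on these libraries where they do the work, as an engineer would, in place of code of your own. Each camera call takes 0.05 s, during which the arm holds its last target. There are 200 camera calls.

## Working session

There is one attempt and no reset: what is moved stays moved. The work goes in short steps, each a Python script; the robot and the scene stay as the last script left them, time stands still between calls to the robot, and variables do not carry over. Pictures are saved under pics/ and viewed, at most 10 in all, crops included, and the job is handed in when it is done.

```bash
mkdir -p pics; ls; python3 - <<'E'
from station import manip
import cv2,numpy as np
for n in("scene","side"):
    p,d=manip.capture(n); cv2.imwrite(f"pics/{n}0.png",p[:,:,::-1]); np.save(f"{n}_d.npy",d)
    c=manip.get_calibration(n); print(n,c)
o=manip.observe();print(o['time_s'],o['orientation'],o['wrist_force'])
E
```

```text
pics
scene {'camera_matrix': array([[402.37283139,   0.        , 277.62101231],
       [  0.        , 402.37283139, 218.57200186],
       [  0.        ,   0.        ,   1.        ]]), 'distortion': array([0.03026847, 0.        , 0.        , 0.        , 0.        ]), 'rvec': array([ 2.25783621,  1.31632127, -0.39634025]), 'tvec': array([-217.8621753 , -411.88673391, 1333.68762985])}
side {'camera_matrix': array([[394.03156479,   0.        , 277.88067572],
       [  0.        , 394.03156479, 214.22081835],
       [  0.        ,   0.        ,   1.        ]]), 'distortion': array([-0.04138299,  0.        ,  0.        ,  0.        ,  0.        ]), 'rvec': array([ 2.25395645, -0.41048178,  0.164192  ]), 'tvec': array([-536.98861322,  140.74743591,  850.10380132])}
0.1 [-3.14049378e+00  4.35230658e-05  2.73180132e+00] [-0.24352897 -0.2919652  -0.15652978]
```

View pics/scene0.png

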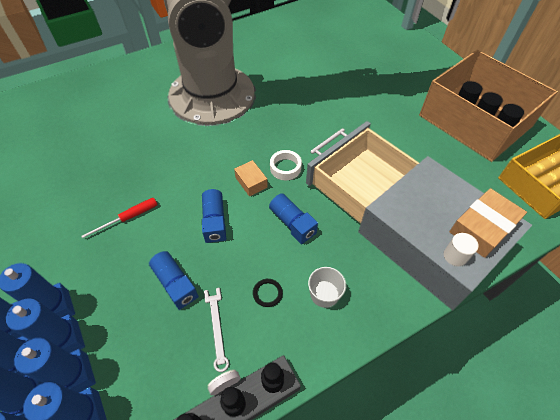

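View pics/side0.png

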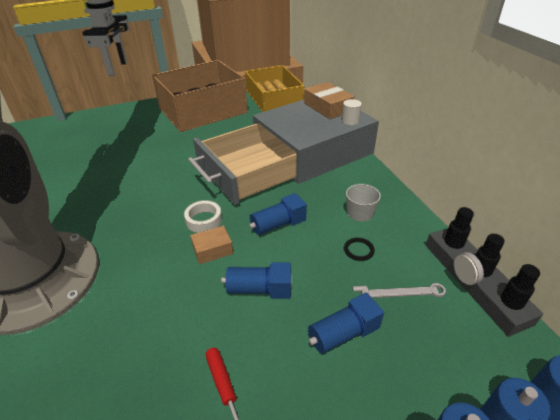

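Both views show the three housings: scene pixels (213,216), (172,280) and (294,218). The drawer is open, with its handle at about (328,140) in scene and the cabinet at (440,220). Next I deproject.

```bash
cat > h.py <<'E'
from station import manip
import cv2,numpy as np
def world(name,d,cal=None):
    c=cal or manip.get_calibration(name); K=c['camera_matrix']
    v,u=np.mgrid[0:420,0:560]; uv=np.stack([u,v],-1).reshape(-1,1,2).astype(float)
    n=cv2.undistortPoints(uv,K,c['distortion']).reshape(420,560,2)
    P=np.dstack([n[...,0]*d,n[...,1]*d,d]); R=cv2.Rodrigues(c['rvec'])[0]
    W=(P-c['tvec'].reshape(3))@R; W[d<=0]=np.nan
    return W
def blue(rgb):
    h=cv2.cvtColor(np.ascontiguousarray(rgb),cv2.COLOR_RGB2HSV)
    return (h[...,0]>103)&(h[...,0]<130)&(h[...,1]>130)&(h[...,2]>40)
E
python3 - <<'E'
from h import *
seeds={'scene':[(213,216),(172,280),(294,218)],'side':[(255,281),(343,326),(275,216)]}
acc=[[],[],[]]; G=[]
for n in seeds:
    rgb=cv2.imread(f"pics/{n}0.png")[:,:,::-1]; W=world(n,np.load(f"{n}_d.npy")); m=blue(rgb)
    _,lab=cv2.connectedComponents(m.astype(np.uint8))
    for i,(u,v) in enumerate(seeds[n]):
        P=W[lab==lab[v,u]]; P=P[(P[:,2]>8)&(P[:,2]<65)]; acc[i].append(P)
        print(n,i,len(P),P.mean(0).round(),P[:,2].max().round(1))
    box=(rgb.max(2).astype(int)-rgb.min(2)<30); Q=W[np.isfinite(W[...,2])&box]; G.append(Q)
for i in range(3):
    P=np.vstack(acc[i]).astype(np.float32)
    r=cv2.minAreaRect(P[:,:2]); print(i,r)
    b=cv2.boxPoints(r); L=max([b[1]-b[0],b[2]-b[1]],key=np.linalg.norm); a=L/np.linalg.norm(L)
    c=np.array(r[0]); s=(P[:,:2]-c)@a; t=(P[:,:2]-c)@np.array([-a[1],a[0]])
    hi=P[:,2]>50; w=[np.ptp(t[(s>40)&(s<60)]),np.ptp(t[(s<-40)&(s>-60)])]
    topw=[np.ptp(t[hi&(s>30)]) if (hi&(s>30)).any() else 0,np.ptp(t[hi&(s<-30)]) if (hi&(s<-30)).any() else 0]
    if topw[1]>topw[0]: a=-a
    print(' head dir',a,'yaw',np.arctan2(a[1],a[0]),'topw',topw,w)
Q=np.vstack(G); 
for lo,hi in((106,116),(94,104),(82,92),(66,80)):
    S=Q[(Q[:,2]>lo)&(Q[:,2]<hi)&(Q[:,1]>150)&(Q[:,0]>150)].astype(np.float32); r=cv2.minAreaRect(S[:,:2]); print(lo,hi,len(S),r,cv2.boxPoints(r).round().tolist())
E
```

```text
scene 0 995 [ 471. -204.   47.] 57.2
scene 1 1275 [ 585. -356.   48.] 57.0
scene 2 1099 [577. -32.  45.] 56.9
side 0 1768 [ 456. -215.   43.] 55.3
side 1 2250 [ 571. -366.   45.] 56.4
side 2 1215 [564. -39.  41.] 56.0Traceback (most recent call last):
  File "<stdin>", line 13, in <module>
cv2.error: OpenCV(4.12.0) /io/opencv/modules/imgproc/src/convhull.cpp:143: error: (-215:Assertion failed) total >= 0 && (depth == CV_32F || depth == CV_32S) in function 'convexHull'
```

```bash
python3 - <<'E'
from h import *
rect=lambda X:cv2.minAreaRect(np.ascontiguousarray(X[:,:2],np.float32))
seeds={'scene':[(213,216),(172,280),(294,218)],'side':[(255,281),(343,326),(275,216)]}
acc=[[],[],[]]; G=[]
for n in seeds:
    rgb=cv2.imread(f"pics/{n}0.png")[:,:,::-1]; W=world(n,np.load(f"{n}_d.npy")); m=blue(rgb)
    _,lab=cv2.connectedComponents(m.astype(np.uint8))
    for i,(u,v) in enumerate(seeds[n]):
        P=W[lab==lab[v,u]]; P=P[(P[:,2]>8)&(P[:,2]<65)]; acc[i].append(P)
    box=(rgb.max(2).astype(int)-rgb.min(2)<30); G.append(W[np.isfinite(W[...,2])&box])
for i in range(3):
    P=np.vstack(acc[i]); r=rect(P)
    b=cv2.boxPoints(r); L=max([b[1]-b[0],b[2]-b[1]],key=np.linalg.norm); a=L/np.linalg.norm(L)
    c=np.array(r[0]); s=(P[:,:2]-c)@a; t=(P[:,:2]-c)@np.array([-a[1],a[0]]); hi=P[:,2]>50
    tw=[np.ptp(t[hi&(k*s>35)]) for k in(1,-1)]
    if tw[1]>tw[0]: a=-a
    print(i,r[0],r[1],'yaw',np.arctan2(a[1],a[0]),'topw',tw)
for g,nm in zip(G,seeds):
  for lo,hi in((106,116),(95,104),(66,78)):
    S=g[(g[:,2]>lo)&(g[:,2]<hi)&(g[:,1]>50)&(g[:,0]>350)&(g[:,0]<1200)&(g[:,1]<700)]; r=rect(S); print(nm,lo,hi,len(S),cv2.boxPoints(r).round().tolist())
for n,px in(('scene',[(314,151),(345,131),(311,170),(367,126),(363,210),(424,158),(455,303),(370,180)]),('side',[(191,157),(218,180),(194,144),(232,180),(257,118),(297,155)])):
  W=world(n,np.load(f"{n}_d.npy"))
  for u,v in px: print(n,u,v,W[v,u].round())
E
```

```text
0 (458.42352294921875, -202.66607666015625) (57.726043701171875, 134.9954071044922) yaw -0.37698177 topw [np.float64(55.93213899210339), np.float64(31.387499068191815)]
1 (575.0172119140625, -357.7944030761719) (134.1678466796875, 53.64983367919922) yaw 0.15017994 topw [np.float64(53.10286797933307), np.float64(29.127234184582797)]
2 (564.6201171875, -27.24020004272461) (134.3917999267578, 55.4914665222168) yaw 0.18985511 topw [np.float64(55.491472731392676), np.float64(28.770080432311183)]
scene 106 116 7877 [[619.0, 343.0], [674.0, 104.0], [952.0, 168.0], [898.0, 407.0]]
scene 95 104 574 [[387.0, 90.0], [903.0, -31.0], [951.0, 172.0], [435.0, 294.0]]
scene 66 78 559 [[393.0, 271.0], [443.0, 52.0], [952.0, 168.0], [902.0, 387.0]]
side 106 116 2906 [[614.0, 343.0], [669.0, 105.0], [951.0, 169.0], [896.0, 408.0]]
side 95 104 539 [[425.0, 294.0], [476.0, 62.0], [952.0, 167.0], [900.0, 400.0]]
side 66 78 627 [[286.0, 315.0], [567.0, -92.0], [949.0, 171.0], [667.0, 579.0]]
scene 314 151 [436. 118.  74.]
scene 345 131 [358. 286.  -1.]
scene 311 170 [493.  72.  80.]
scene 367 126 [445. 284.  94.]
scene 363 210 [660. 118.  74.]
scene 424 158 [561. 425.  -3.]
scene 455 303 [945. 168.  35.]
scene 370 180 [562. 224.  19.]
side 191 157 [408. 234.  75.]
side 218 180 [458. 145.  44.]
side 194 144 [428. 290.  80.]
side 232 180 [480.  69.  90.]
side 257 118 [625. 317. 109.]
side 297 155 [670. 116.  89.]
```

```bash
python3 -c "
import cv2
a=cv2.imread('pics/scene0.png')[110:250,290:450];cv2.imwrite('pics/c1.png',cv2.resize(a,None,fx=4.9,fy=4.2))"
```

```text
(no output)
```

View pics/c1.png

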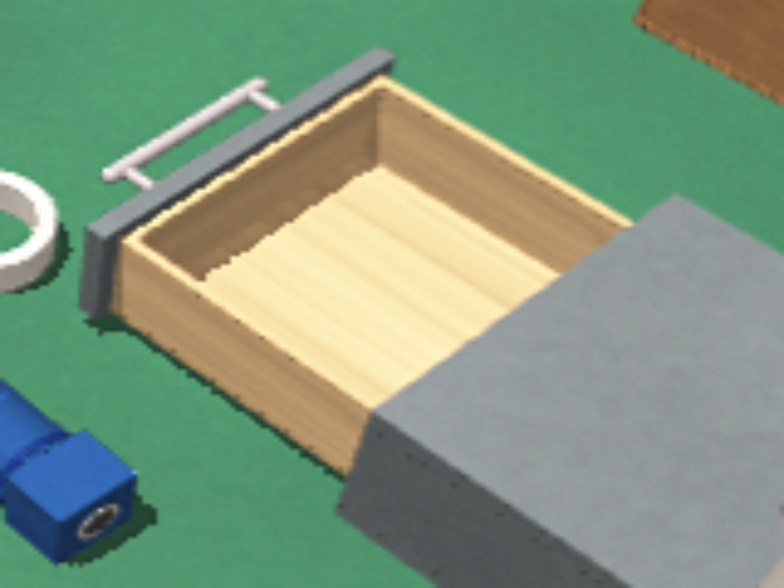

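```bash
cat >> h.py <<'E'
pi=np.pi
H={0:((458.4,-202.7),-.377),1:((575,-357.8),.150),2:((564.6,-27.2),.190)}
CY=.2267; ex=np.array([np.cos(CY),np.sin(CY)]); ey=np.array([-ex[1],ex[0]]); F=np.array([644.5,224.])
PL=F-95*ex+6*ey*0
def ori(y): return [pi,0,y]
def grip_xy(i,off=5):
    (x,y),w=H[i]; return np.array([x+off*np.cos(w),y+off*np.sin(w)])
E
python3 - <<'E'
from h import *
W=world('scene',np.load('scene_d.npy'));
for nm,(a,b,c,d) in {'carton':(235,160,270,195),'tape':(269,150,303,180)}.items():
    P=W[b:d,a:c].reshape(-1,3); z0=28 if nm=='carton' else 22; P=P[(P[:,2]>z0)&(P[:,2]<50)]
    print(nm,cv2.minAreaRect(np.ascontiguousarray(P[:,:2],np.float32)),P[:,2].max())
for i in H:
    for k in(0,pi,-pi):
        q=manip.ik([*grip_xy(i),8],ori(H[i][1]+k)); print(i,round(k,1),None if q is None else np.round(q,2))
for y in(CY+pi/2,CY-pi/2): 
    q=manip.ik([*PL,31],ori(y)); print('place',y,None if q is None else np.round(q,2))
for s in(-255,-30):
  for k in(0,pi/2,pi,-pi/2):
    q=manip.ik([*(F+s*ex),55],ori(CY+k)); print('push',s,k,None if q is None else np.round(q,2))
E
```

```text
carton ((392.6546630859375, -58.14340591430664), (82.80611419677734, 60.55640411376953), 3.588742971420288) 42.553736530996346
tape ((395.9673767089844, 51.934661865234375), (87.73497009277344, 88.33757019042969), 58.88833999633789) 33.05488492082496
0 0 [-0.32  0.57  0.78  2.16 -0.67  0.66 -1.02]
0 3.1 [-0.14  0.49  0.53  2.16 -0.44  0.6   1.9 ]
0 -3.1 [-0.14  0.49  0.53  2.16 -0.44  0.6   1.9 ]
1 0 [-0.12  0.85  0.88  1.76 -0.81  0.93 -0.31]
1 3.1 [ 0.08  0.72  0.54  1.75 -0.49  0.81  2.58]
1 -3.1 [ 0.08  0.72  0.54  1.75 -0.49  0.81  2.58]
2 0 [-0.54  0.6   0.62  2.02 -0.54  0.69 -0.96]
2 3.1 [-0.3   0.53  0.3   2.   -0.25  0.64  1.92]
2 -3.1 [-0.3   0.53  0.3   2.   -0.25  0.64  1.92]
place 1.7974963267948967 [-0.8   0.54  0.43  1.96 -0.33  0.72  0.06]
place -1.3440963267948964 [ 0.3   0.74 -1.03  1.89  0.77  0.97  2.27]
push -255 0 [-1.11  0.3   0.65  2.3  -0.31  0.63 -1.57]
push -255 1.5707963267948966 [-0.91  0.27  0.41  2.29 -0.18  0.62 -0.13]
push -255 3.141592653589793 [-0.71  0.25  0.18  2.28 -0.08  0.62  1.33]
push -255 -1.5707963267948966 [ 0.33  0.42 -1.02  2.22  0.53  0.76  2.32]
push -30 0 [-0.88  0.63  0.62  1.8  -0.47  0.86 -1.38]
push -30 1.5707963267948966 [-0.75  0.59  0.43  1.79 -0.32  0.83  0.06]
push -30 3.141592653589793 [-0.53  0.55  0.12  1.78 -0.09  0.82  1.43]
push -30 -1.5707963267948966 [ 0.27  0.79 -1.03  1.73  0.76  1.08  2.35]
```

```bash
cat >> h.py <<'E'
def fz(n=4):
    a=[]
    for _ in range(n): a.append(manip.observe()['wrist_force']); manip.wait(.05)
    return np.mean(a,0)
def weigh(i):
    p=grip_xy(i); manip.movep([*p,110],ori(H[i][1])); manip.wait(.2); f0=fz()
    manip.line_to([*p,9],velocity=120); manip.grasp(35); o=manip.observe(); print(i,'width',o['width'],'gf',o['grasp_force'])
    manip.line_to([*p,40],velocity=60); manip.wait(.3); f1=fz(); o=manip.observe()
    m=(f0-f1)[2]/9.81; print('mass',m,f0,f1,'torque',o['torque'],'w',o['width'],'t',o['time_s']); return m
def putback(i):
    p=grip_xy(i); manip.line_to([*p,12],velocity=60); c=manip.line_to([*p,8],velocity=15,contact_N=3); print('contact',c,manip.observe()['tool_pos'])
    manip.ungrasp(); manip.line_to([*p,100],velocity=150)
E
python3 - <<'E'
from h import *
m=weigh(2)
E
```

```text
2 width 53.91353739450888 gf 34.94450032711029
mass 0.2797077026426817 [0.22296465 0.22132943 0.2759724 ] [ 0.03381114  0.21186901 -2.46796017] torque [ 0.01217154  0.13001865 -0.03615005] w 53.47717633667904 t 5.9
```

```bash
python3 - <<'E'
from h import *
putback(2)
m=weigh(0)
E
```

```text
contact True [569.93435196 -26.25020167   9.01262397]
0 width 53.91582299023105 gf 35.000853538513184
mass 0.32751533528786686 [-0.31188751  0.34681869  0.08362441] [-0.27549013  0.33423403 -3.12930103] torque [0.04725351 0.13010026 0.00573873] w 53.636039783605504 t 12.4417
```

```bash
python3 - <<'E'
from h import *
putback(0)
m=weigh(1)
p,d=manip.capture('side'); cv2.imwrite('pics/side1.png',p[:,:,::-1])
E
```

```text
contact True [ 463.42275754 -204.67415754    8.96061694]
1 width 53.354223513801685 gf 34.98204588890076
mass 0.6148586488113633 [ 0.32724689 -0.12608242  0.07978591] [ 0.34720892  0.28178961 -5.95197743] torque [0.00239453 0.11323877 0.02578613] w 53.619734837888856 t 18.9333
```

View pics/side1.png

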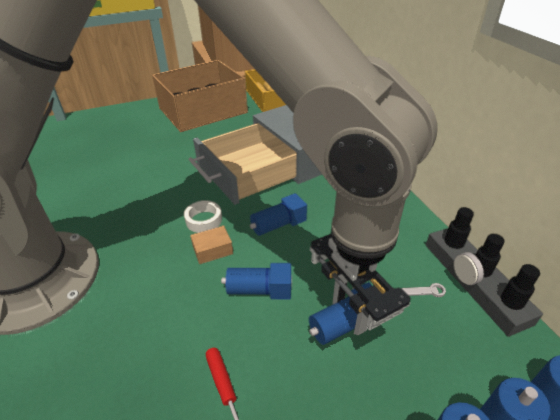

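```bash
python3 - <<'E'
from h import *
p=grip_xy(1); manip.line_to([*p,190],velocity=150)
t=PL+11*ey; manip.movep([*t,190],ori(CY+pi/2))
manip.line_to([*t,110],velocity=120)
f=fz(); print('held',f,manip.observe()['width'])
p,d=manip.capture('scene'); cv2.imwrite('pics/scene1.png',p[:,:,::-1]); print(manip.observe()['time_s'])
E
```

```text
held [ 0.38066936  0.02782861 -5.60130996] 53.47274956356059
23.25
```

View pics/scene1.png

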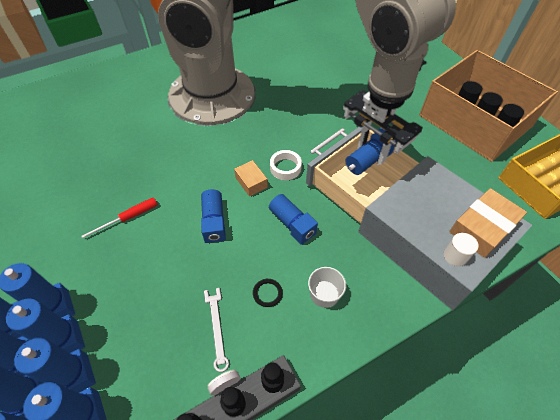

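The housing hangs over the drawer at (365,157), across its width and clear of the walls. Next I lower it until it touches the floor.

```bash
python3 - <<'E'
from h import *
t=PL+11*ey
print(manip.line_to([*t,40],velocity=80,contact_N=8))
print(manip.line_to([*t,26],velocity=15,contact_N=3),manip.observe()['tool_pos'],manip.observe()['wrist_force'])
manip.ungrasp(); print(manip.line_to([*t,170],velocity=120,contact_N=10),manip.observe()['wrist_force'])
s=F-265*ex; manip.movep([*s,170],ori(CY+pi/2)); manip.grasp(10)
p,d=manip.capture('scene'); cv2.imwrite('pics/scene2.png',p[:,:,::-1]); np.save('s2.npy',d); print(manip.observe()['time_s'],manip.observe()['width'])
W=world('scene',d)
P=W[blue(p)&(W[...,2]>30)&(W[...,1]>100)]; print(len(P),P.mean(0),P[:,2].max(),cv2.minAreaRect(np.ascontiguousarray(P[:,:2],np.float32)))
E
```

```text
False
True [549.73887024 213.47868639  30.95344182] [1.894766   0.5433686  6.53738473]
False [ 0.10292127 -0.13303368  0.03021525]
29.1917 0.42811283141173667
980 [558.9543199  204.02731138  66.47357026] 79.95283787405248 ((549.1201171875, 220.9647979736328), (55.19405746459961, 159.53720092773438), 14.69925594329834)
```

View pics/scene2.png

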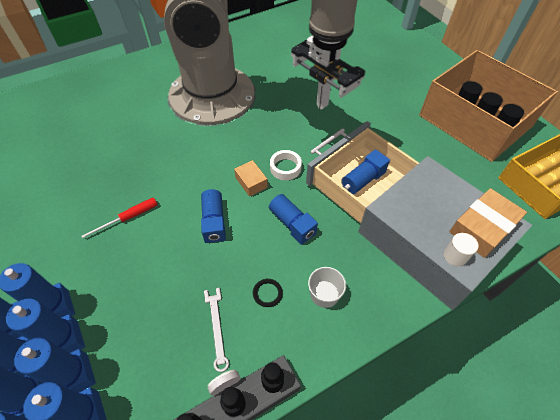

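The housing lies flat in the drawer at (365,173), and the other items haven't moved. Next I push the handle.

```bash
python3 - <<'E'
from h import *
S=lambda s,z:[*(F+s*ex),z]
sp=lambda:round(float((np.array(manip.observe()['tool_pos'])[:2]-F)@ex),1)
print(manip.line_to(S(-262,170)),manip.line_to(S(-262,56),velocity=120,contact_N=8),sp())
print(manip.line_to(S(-235,56),velocity=30,contact_N=15),sp())
print(manip.line_to(S(-95,56),velocity=60,contact_N=15),sp(),manip.observe()['wrist_force'])
print(manip.line_to(S(-20,56),velocity=22,contact_N=14),sp(),manip.observe()['wrist_force'],manip.observe()['time_s'])
E
```

```text
False False -261.7
False -235.0
False -95.1 [-0.28426256 -0.4544627  -0.24226941]
True -65.7 [-0.71888925 -0.76864552  0.24771919] 35.7
```

```bash
python3 - <<'E'
from h import *
S=lambda s,z:[*(F+s*ex),z]
sp=lambda:round(float((np.array(manip.observe()['tool_pos'])[:2]-F)@ex),1)
for c in(14,18):
    print(manip.line_to(S(-55,56),velocity=8,contact_N=c),sp(),manip.observe()['wrist_force']); manip.wait(.2); print(manip.observe()['wrist_force'])
manip.line_to(S(-100,56),velocity=60); 
p,d=manip.capture('side'); cv2.imwrite('pics/side2.png',p[:,:,::-1]); print(manip.observe()['time_s'])
W=world('side',d); W2=world('side',np.load('side_d.npy'))
g=W[(W[...,2]>90)&(W[...,2]<118)&(W[...,1]>80)&(W[...,1]<420)&(W[...,0]>350)]; s=(g[:,:2]-F)@ex; print(np.percentile(s,[0,1,3]),np.histogram(s[s<30],bins=10))
E
```

```text
True -65.9 [-0.61251048 -0.2234877  -0.27981049]
[-0.08091249  0.10946741 -0.50371432]
True -66.0 [ 0.0867178  -0.24264333 -0.26067066]
[0.38283963 0.85611249 0.17559653]
38.0
[-115.80262621 -109.90999383  -16.23351211] (array([ 68,  38,   0,   0,   0,   0,  93, 339, 229, 176]), array([-115.80262621, -101.22285207,  -86.64307794,  -72.0633038 ,
        -57.48352967,  -42.90375553,  -28.32398139,  -13.74420726,
          0.83556688,   15.41534101,   29.99511515]))
```

View pics/side2.png

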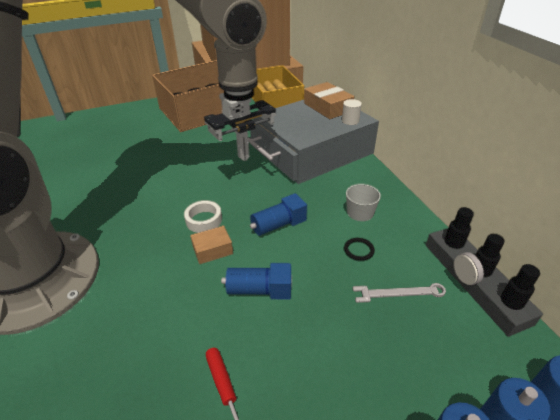

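The drawer stopped hard at the same place on all three pushes (tool at s ≈ -66), and the panel looks flush with the cabinet at about (270,155). The empty housings still lie at (258,281) and (278,215). I'll back off and hand in.

```bash
python3 - <<'E'
from h import *
S=lambda s,z:[*(F+s*ex),z]
manip.line_to(S(-130,200),velocity=120)
p,d=manip.capture('side'); W=world('side',d)
g=W[(W[...,2]>85)&(W[...,2]<118)&(W[...,1]>80)&(W[...,1]<420)&(W[...,0]>350)]; s=(g[:,:2]-F)@ex; s=s[s>-80]; print(np.percentile(s,[0,1,3,5]),manip.observe()['time_s'])
print(manip.sign_off())
E
```

```text
[-18.46911575 -16.03633156 -14.57751957  -9.91332471] 39.425
the job is handed in; nothing more can be done
None
```

The loaded housing, the one at (575, -358) mm (about 0.61 kg against 0.28 and 0.33 kg for the other two), is in the drawer, set down gently. The drawer is shut against its stop, the two empties are back where they lay, nothing else was visibly moved, and the job was handed in at 39 s.

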